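# Clamp a drive in the test fixture and hold the cam lever up

## Task

Test the storage drive that lies in the bench fixture: turn the crank on top clockwise (seen from above) until the rubber foot has come down on the drive, and about half a turn further so that it is firmly clamped. Then swing the sprung cam lever at the fixture's side up to its highest lift, where the lever stands straight up and the contact pins press on the drive from below, and finish while still holding the lever handle there, since it springs back if let go. Leave the drive in its nest and the things lying around undisturbed.

Things in the scene. Friction and masses are not known exactly. Their poses are not given: they have to be found in the camera images.
- fixture: fixed test fixture on a 160 x 190 x 12 mm aluminium base, at another place and yaw each time. Origin: under the base, on the crank's axis; z up; lever at its -y side, resting towards -x; grey column (60 x 20 mm) at y = 70 mm. A grey bridge arm (top at z = 160 mm) from the column over the drive carries crank and screw; only the crank is higher. The drive lies on rails at z = 90 mm.
- crank (a joint): crank angle about the fixture's z axis, rad, growing clockwise seen from above; 0: arm points to the fixture's -x. Starts at 0 to 3; hard stop at 11.5 (safe to reach). One turn (6.28) lowers the foot 12 mm; the crank keeps its height. The foot meets the drive at 7.3; half a turn more (10.5) presses with about 9 N. Takes 3 to 4 N at the knob and stays where it is left.
- crank_grip (a point): grip point on the axis of the crank's white upright knob, 40 mm from the crank axis, 204 mm above the table: a freely spinning cylinder 16 mm in diameter, from z = 180 to 224 mm, which turns in the fingers as it is led round. The top of the crank arm is 25 mm below the point.
- clamp_foot: round black rubber foot, 26 mm in diameter, 11 mm high, sprung (1.5 N per mm) at the lower end of the screw on the fixture's z axis; origin at the centre of its underside; its z is 119 mm minus 1.91 mm per rad of crank until it meets the drive's top at 105 mm.
- drive: loose flat aluminium storage drive 100 x 70 x 15 mm, about 0.15 kg, lying in the fixture's nest between low corner lips with 1.5 mm play; origin at the centre of its underside, 90 mm above the table.
- cam_lever (a joint): lever angle about a level axis along the fixture's y at z = 45 mm, rad; 0 at rest, pointing to the fixture's -x and 0.25 rad above level; grows as it swings up; 1.32 is straight up, the cam's highest lift (9 mm); beyond it (to 2.2) the lift falls again. A spring pulls it back to 0, taking 2 to 3 N at the handle.
- lever_grip (a point): middle of the lever handle: white round bar, 16 mm in diameter, 60 mm long, level, along the fixture's y, spinning freely, at the lever's end, 110 mm from the lever axis. In the fixture frame it goes from (-107, -142, 72) mm at rest to (0, -142, 155) mm upright. The steel lever arm (10 mm thick) is centred 37 mm from it towards the fixture.
- lever_pivot (a point): fixed point on the lever's axis beside the handle: fixture frame (0, -142, 45) mm; the handle's middle swings about it in the fixture's xz plane.
- lever_handle: the lever handle's bar (see lever_grip); origin at its middle, its y along the bar.
- probe_head: four sprung brass contact pins (5 mm) on a small plate under the drive, driven up by the cam; origin at the pins' upper ends, 4 mm below the drive when the lever is at rest; at highest lift they press with about 3.5 N.
- screwdriver: bystander: screwdriver, 170 mm long, lying behind the fixture (its +x side); leave alone
- spare_drive: bystander: another drive, 100 x 70 x 15 mm, flat on the table at the fixture's column side (+y); leave alone
- screw_tray: bystander: small grey two-part tray 90 x 70 x 22 mm, on the table beyond the lever at the fixture's -y side; leave alone
Not all that is in view belongs to the job. Leave any red look-alike of the drive alone.

How it is judged:
On the way, in this order (a step that is already met when the one before it is completed fails the run):
1. the foot is cranked down and clamps the drive with more than 4 N (contact force between clamp_foot and drive above 4 N), for 0.2 s.
2. with the drive clamped, the gripper has brought the cam lever upright (within 9 degrees), the pins pressing on the drive (contact force between clamp_foot and drive above 4 N and contact force between probe_head and drive above 1.5 N and contact force between the fingers and lever_handle above 1 N and value of joint cam_lever between 1.16 and 1.48 rad), for 0.2 s.
At the end, for the whole second after the job is handed in: the fingers still hold the lever handle, by grip or push (over 1 N), the cam lever stands still within 0.16 rad (9 degrees) of upright, the foot presses on the drive with over 4 N, the pins with over 1.5 N, and the drive is down in its nest (within 3 mm) (all of step 2 and z of drive in the frame of fixture below 0.093 m and velocity of joint cam_lever between -0.15 and 0.15 rad/s); the arm keeps its last pose, push and grip.
It fails at once if the drive is shifted by more than 10 mm (distance of drive from where it was at the start of the episode above 0.01 m).
It fails at once if the screwdriver is shifted by more than 20 mm (distance of screwdriver from where it was at the start of the episode above 0.02 m).
It fails at once if the spare drive is shifted by more than 20 mm (distance of spare_drive from where it was at the start of the episode above 0.02 m).
It fails at once if the screw tray is shifted by more than 20 mm (distance of screw_tray from where it was at the start of the episode above 0.02 m).
It also fails if it takes over 64 s, if anything falls off the work surface, if the arm or the gripper's body presses on something with over 40 N, if the wrist force passes 120 N, or if a joint passes its speed limit or range.

## Robot

A 6-joint arm with a two-finger parallel gripper is mounted at the origin on the work surface. World frame = base frame: x ahead of the robot, y to its left, z up, the work surface at z = 0. Lengths are in m, angles in rad, forces in N, time in s.
With the tool pointing down it reaches from about 0.375 to 0.9 m from the base axis. Payload 3.1 kg.
Tool frame: the origin (TCP) lies at the centre of the arm's flange, where the gripper is bolted on; the fingertips stand tip_reach ahead of it and the grasp point (between the pads) lies 164 mm ahead of it (tip_reach is the distance from the TCP to the fingertips, in m); z points along the fingers, y is the direction in which the jaws open and shut (so a half turn about z gives the same grasp; the last joint's range is limited). The gripper opens to 87 mm and grips with 3 to 60 N. Pads are 19 mm wide; open, the fingers measure 117 mm over their backs; the gripper's body (75 mm by 190 mm) begins 51 mm behind the grasp point.
Start: joints at [-1.341, 0.527, 1.433, -0, 1.181, -0.178], TCP at [0.248, -0.573, 0.405] pointing down, gripper open.
Joint ranges: [-3.08, 3.08], [-0.75, 2.2], [0.22, 2.44], [-1.43, 4.57], [0, 2.65], [-2.85, 2.85]. Speed limits (rad/s): [2.79, 2.79, 3.14, 3.14, 3.14, 3.14].

## Interface

Orientations are given as a unit quaternion [x, y, z, w].
In Python, from rig import get_obs, camera, hand_in, tip_reach gives the robot as it stands. The module is installed in compiled form; this text tells all that it offers.
- The arm moves only by the tool servo_tool, never from a script. Its argument "steps" is one flat list of numbers, 5 for each row, row after row: the finger opening in m, from 0 to 0.087, then the shift along the tool's x, y, z in m, then the turn about the tool's z in rad. A call has 1 to 12 rows; each row is the pose to reach, as a shift and turn from the pose commanded when the call began, along the tool's axes at that moment; what a row does not reach only later rows make up. A row lasts 1/8 s, in which the tool goes at most 62.5 mm and 10.7 degrees, less where a joint would pass 70% of its speed; a pose out of reach is approached as far as the arm can. A call with a gripper value outside its range is refused whole. The fingers move at their own pace and stop on an object; "force" is the grip in N (left out, the last holds). Time passes only in rows, so rows that repeat a pose let the fingers close. It gives the time, the measured TCP pose, the force and the opening at its end, in the units of the state.
- get_obs(): the state, without advancing time (a new reading comes with each control period).
- camera(name): name is "scene" or "top"; returns a dict with "pixels" (384x512x3 uint8, blue, green, red), "vertical_fov" (degrees; the focal length in pixels is half the picture's height over the tangent of half this angle, whatever the lens; pixels are square), "cx", "cy" (the principal point, pixels), "D" ([k1, k2, p1, p2, k3] as OpenCV has them; the pictures are not rectified), "T" (4x4, takes a point from camera to world coordinates). Camera axes: x right, y up, looking along -z (the intrinsics and any distortion apply to the point x, -y, -z); pixel columns grow to the right and rows downward; lengths in m; the calibration is good to about 2 mm. A picture is of the moment at which its call begins. There is no depth.
- hand_in(): hands the job in, once; it reports no verdict.
The state is a dict: "time": time; "q": joint angles; "joint_velocities": joint speeds; "joint_torque": joint torques, N m; "position": TCP position; "tool_rot": TCP orientation; "ft_force": force on the tool from outside, world axes, zero at the start; "moment": the same for the moment, N m; "grip_width": finger opening in m.
Only numpy, scipy, OpenCV 4.12 (cv2) and the standard library are available. Lean on these libraries where they do the work, as an engineer would, in place of code of your own. Each camera call takes 0.05 s, during which the arm holds its last target.

## Working session

There is one attempt and no reset: what is moved stays moved. The work goes in short steps, Python scripts to look and compute and a tool call to move; the robot and the scene stay as the last step left them, time stands still between calls to the robot, and variables do not carry over. Pictures are saved under pics/ and viewed, and the job is handed in when it is done.

Besides the shell and the picture viewer there is one more tool, called after "Emit:" as a command line: name --argument value ..., lists and objects as JSON in quotes. servo_tool: Moves the arm, as the interface text tells. Its arguments: {"type":"object","properties":{"steps":{"type":"array"},"force":{"type":"number"}},"required":["steps"]}

```bash
mkdir -p pics; ls; python3 - <<'E'
from rig import *
import cv2, numpy as np, pickle
print(tip_reach if not callable(tip_reach) else tip_reach())
print(get_obs())
d={}
for n in("scene","top"):
    c=camera(n); d[n]=c; cv2.imwrite(f"pics/{n}0.png",c["pixels"])
    print(n,c["vertical_fov"],c["cx"],c["cy"],c["D"],np.round(c["T"],4).tolist())
pickle.dump(d,open("c0.pkl","wb"))
E
```

```text
pics
0.1822
{'time': 0.0, 'q': array([-1.34049345e+00,  5.28469015e-01,  1.43393238e+00, -6.41749369e-06,
        1.18137557e+00, -1.78487248e-01]), 'joint_velocities': array([ 1.59499285e-03,  6.43294359e-05,  2.37198958e-04, -8.82853800e-04,
        2.20529349e-04,  2.42418870e-03]), 'joint_torque': array([-5.73041580e-04, -4.40040171e+01, -1.76593584e+01,  6.32813293e-02,
        5.82296192e-02, -1.70620501e-04]), 'position': array([ 0.24838898, -0.57313789,  0.40375988]), 'tool_rot': array([ 9.79183119e-01,  2.02975927e-01, -3.12583896e-05, -1.09171272e-03]), 'ft_force': array([-0.60991969, -0.68855089, -0.38317678]), 'moment': array([-0.01007811, -0.01774116, -0.01705601]), 'grip_width': 0.08700915800534109}
scene 52.74279303652753 254.4449291139114 196.53631336948825 [-0.11249358  0.          0.          0.          0.        ] [[-0.4077, -0.5514, 0.7278, 1.2816], [0.9131, -0.2468, 0.3245, 0.3922], [0.0007, 0.7969, 0.6041, 0.7245], [0.0, 0.0, 0.0, 1.0]]
top 44.01384577621844 254.04203905997386 189.72033127056315 [-0.07177556  0.          0.          0.          0.        ] [[0.0243, 0.999, -0.0384, 0.536], [-0.9997, 0.0245, 0.0033, 0.0743], [0.0043, 0.0383, 0.9993, 1.2889], [0.0, 0.0, 0.0, 1.0]]
```

View pics/scene0.png

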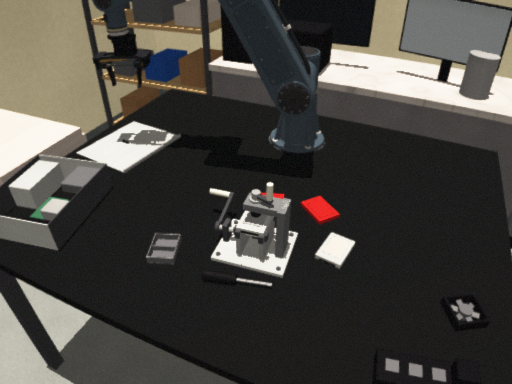

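View pics/top0.png

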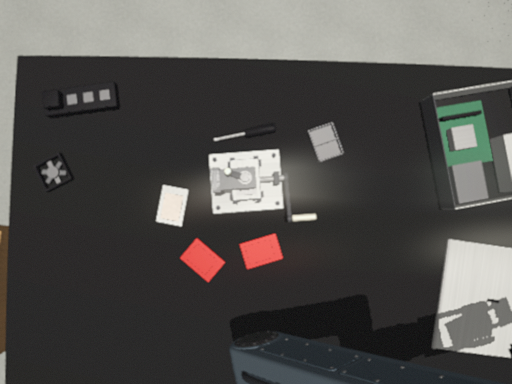

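```bash
python3 - <<'E'
import cv2,pickle
d=pickle.load(open("c0.pkl","rb"))
t=d["top"]["pixels"][130:240,190:340]; cv2.imwrite("pics/tc.png",cv2.resize(t,None,fx=5,fy=5,interpolation=cv2.INTER_CUBIC))
t=d["scene"]["pixels"][170:290,190:340]; cv2.imwrite("pics/sc.png",cv2.resize(t,None,fx=5,fy=5,interpolation=cv2.INTER_CUBIC))
E
```

```text
(no output)
```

View pics/tc.png

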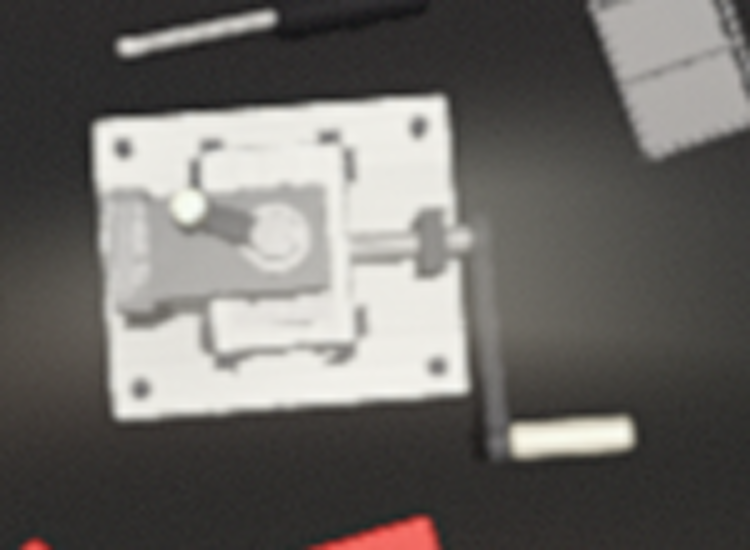

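View pics/sc.png

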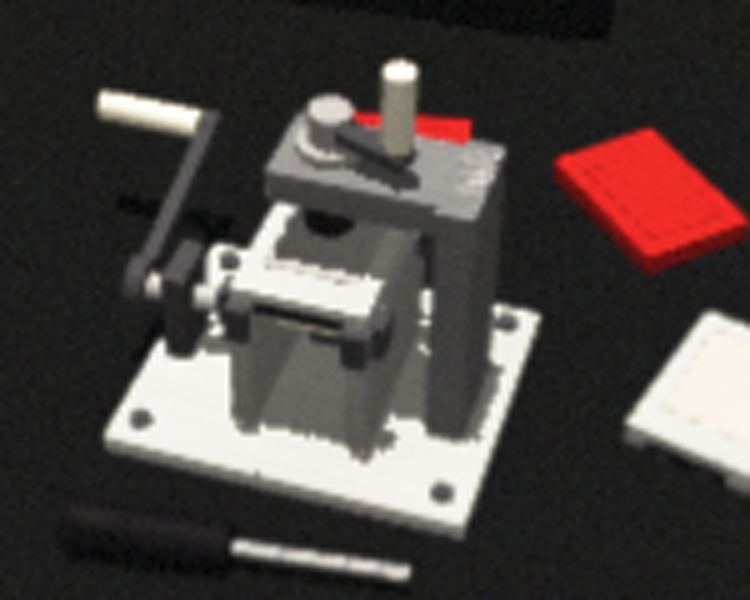

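```bash
cat > h.py <<'E'
import cv2,numpy as np
def ray(c,u,v):
    p=c["pixels"].shape; f=p[0]/2/np.tan(np.radians(c["vertical_fov"])/2)
    K=np.array([[f,0,c["cx"]],[0,f,c["cy"]],[0,0,1.]])
    x,y=cv2.undistortPoints(np.array([[[u,v]]],float),K,np.array(c["D"],float))[0,0]
    T=np.array(c["T"]); d=T[:3,:3]@np.array([x,-y,-1.]); return T[:3,3],d/np.linalg.norm(d)
def onz(c,u,v,z):
    o,d=ray(c,u,v); return o+d*(z-o[2])/d[2]
def two(c1,p1,c2,p2):
    a,d=ray(c1,*p1); b,e=ray(c2,*p2)
    s=np.linalg.lstsq(np.c_[d,-e],b-a,rcond=None)[0]; P=a+s[0]*d;Q=b+s[1]*e
    return (P+Q)/2,np.linalg.norm(P-Q)
E
python3 - <<'E'
from h import *
import pickle
d=pickle.load(open("c0.pkl","rb")); t=d["top"]; s=d["scene"]
np.set_printoptions(precision=4,suppress=True)
# crop at x5 with cubic: px=(c+.5)/5-.5+off
T=lambda x,y:((x+.5)/5-.5+190,(y+.5)/5-.5+130)
S=lambda x,y:((x+.5)/5-.5+190,(y+.5)/5-.5+170)
co=[onz(t,*T(*p),.012) for p in [(93,122),(447,95),(470,393),(115,420)]]
print("base top-cam",np.array(co)); print(np.mean(co,0))
for i in range(4): print(np.linalg.norm(co[i]-co[(i+1)%4]), np.arctan2(*(co[i]-co[(i+1)%4])[[1,0]]))
cs=[onz(s,*S(*p),.012) for p in [(463,525),(541,316),(105,437)]]
print("base scene",np.array(cs))
print("knob top",onz(t,*T(187,208),.224),"scene",onz(s,*S(401,70),.224))
print("knob 2v",two(t,T(187,208),s,S(401,70)))
print("hub", [onz(t,*T(278,235),z) for z in(.17,.185)])
print("handle mid", two(t,T(572,437),s,S(150,112)), onz(t,*T(572,437),.072))
print("handle ends",onz(t,*T(512,440),.072),onz(t,*T(634,433),.072))
E
```

```text
base top-cam [[ 0.6785  0.1961  0.012 ]
 [ 0.6979  0.0053  0.012 ]
 [ 0.5373 -0.0106  0.012 ]
 [ 0.5182  0.1797  0.012 ]]
[0.608  0.0926 0.012 ]
0.19174015661184743 1.6718816548854885
0.161317619178943 0.09890931984566331
0.1912955781953622 -1.4705429679423239
0.16115811243140593 -3.039926427443446
base scene [[0.6809 0.198  0.012 ]
 [0.524  0.1835 0.012 ]
 [0.7002 0.0115 0.012 ]]
knob top [0.6171 0.1325 0.224 ] scene [0.6208 0.1352 0.224 ]
knob 2v (array([0.6171, 0.1332, 0.221 ]), np.float64(0.001095000389792117))
hub [array([0.6095, 0.0922, 0.17  ]), array([0.6085, 0.0919, 0.185 ])]
handle mid (array([ 0.5156, -0.0587,  0.071 ]), np.float64(0.001851119749764644)) [ 0.516  -0.0594  0.072 ]
handle ends [ 0.5137 -0.0287  0.072 ] [ 0.5188 -0.0912  0.072 ]
```

```bash
cat >> h.py <<'E'
from scipy.spatial.transform import Rotation as Rn
def tool(o):
    R=Rn.from_quat(o["tool_rot"]).as_matrix(); th=np.arctan2(R[1,0],R[0,0]); return R,th
def rel(o,target_grasp,th=None):
    R,t0=tool(o); g=o["position"]+R[:,2]*.164
    s=R.T@(np.array(target_grasp)-g); return np.round(s,4), None if th is None else round(t0-th,3)
E
python3 - <<'E'
from h import *; from rig import get_obs
o=get_obs(); print(tool(o),rel(o,[.618,.1332,.27],1.67))
E
```

```text
(array([[ 9.17599537e-01,  3.97505770e-01, -5.02681882e-04],
       [ 3.97505983e-01, -9.17597640e-01,  1.88792813e-03],
       [ 2.89202618e-04, -1.93218104e-03, -9.99998092e-01]]), np.float64(0.40879727871738686)) (array([ 0.6199, -0.501 , -0.029 ]), np.float64(-1.261))
```

Emit:
servo_tool --steps '[0.06, 0, 0, -0.05, 0, 0.06, 0.1, -0.08, -0.05, -0.15, 0.06, 0.62, -0.501, -0.05, -1.261, 0.06, 0.62, -0.501, -0.05, -1.261, 0.06, 0.62, -0.501, -0.05, -1.261, 0.06, 0.62, -0.501, -0.05, -1.261, 0.06, 0.62, -0.501, -0.05, -1.261, 0.06, 0.62, -0.501, -0.05, -1.261, 0.06, 0.62, -0.501, -0.05, -1.261, 0.06, 0.62, -0.501, -0.05, -1.261, 0.06, 0.62, -0.501, -0.05, -1.261, 0.06, 0.62, -0.501, -0.05, -1.261]' --force 15

```text
time: 1.6
position: [0.568, 0.0376, 0.4545]
tool_rot: [0.671, 0.741, -0.0, -0.0]
ft_force: [0.4, -1.3, -0.7]
grip_width: 0.0596
```

```bash
python3 - <<'E'
from h import *; from rig import get_obs
o=get_obs(); print(o["time"],o["q"],o["position"],o["joint_velocities"],tool(o)[1],rel(o,[.618,.1332,.27],1.67))
E
```

```text
1.6 [-1.30126725e-01  3.97237506e-01  1.51503789e+00 -3.39903074e-04
  1.22969766e+00 -2.29232718e-01] [0.56798554 0.03757652 0.45446752] [ 0.8737816   0.35070767 -0.58754032 -0.00527413  0.22153081  0.87017156] 1.670016135196154 (array([0.0902, 0.0593, 0.0204]), np.float64(0.0))
```

Emit:
servo_tool --steps '[0.06, 0, 0, 0, 0, 0.06, 0, 0, 0, 0, 0.06, 0, 0, 0, 0]'

```text
time: 1.98
position: [0.5669, 0.0343, 0.4545]
tool_rot: [0.672, 0.741, -0.0, -0.0]
ft_force: [-1.2, -0.4, -0.2]
grip_width: 0.0601
```

```bash
python3 - <<'E'
from h import *; from rig import *
o=get_obs(); print(o["position"],tool(o)[1],rel(o,[.618,.1332,.27],1.67))
for n in("scene","top"):
    c=camera(n); p=c["pixels"][110:290,170:360]; cv2.imwrite(f"pics/{n}1.png",cv2.resize(p,None,fx=3,fy=3))
E
```

```text
[0.56689416 0.03427528 0.45454391] 1.6679390092067556 (array([0.0935, 0.0606, 0.0205]), np.float64(-0.002))
```

Emit:
servo_tool --steps '[0.06, 0.05, 0.03, 0, 0, 0.06, 0.0935, 0.0606, 0.01, 0, 0.06, 0.0935, 0.0606, 0.02, 0, 0.06, 0.0935, 0.0606, 0.02, 0, 0.06, 0.0935, 0.0606, 0.02, 0]'

```text
time: 2.7
position: [0.6182, 0.1331, 0.435]
tool_rot: [0.672, 0.741, -0.0, -0.0]
ft_force: [0.1, 0.0, 0.0]
grip_width: 0.0601
```

```bash
python3 - <<'E'
from h import *; from rig import *
o=get_obs(); print(o["position"],tool(o)[1],rel(o,[.618,.1332,.208],1.67))
for n in("scene","top"):
    c=camera(n); p=c["pixels"][110:290,170:360]; cv2.imwrite(f"pics/{n}2.png",cv2.resize(p,None,fx=4,fy=3))
E
```

```text
[0.61817583 0.13311297 0.43498961] 1.6678754596907326 (array([ 0.0002, -0.0001,  0.063 ]), np.float64(-0.002))
```

View pics/scene2.png

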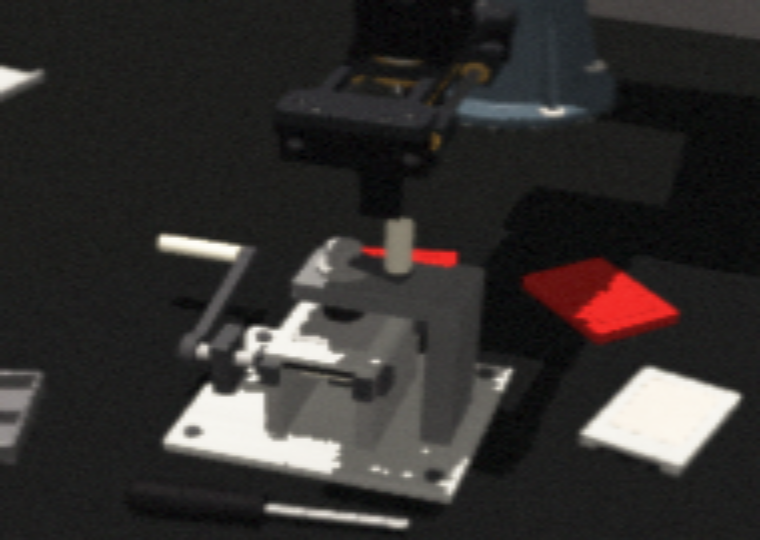

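Emit:
servo_tool --steps '[0.06, 0, 0, 0.02, 0, 0.06, 0, 0, 0.04, 0, 0.06, 0, 0, 0.052, 0, 0.06, 0, 0, 0.063, 0, 0.06, 0, 0, 0.063, 0, 0, 0, 0, 0.063, 0, 0, 0, 0, 0.063, 0, 0, 0, 0, 0.063, 0, 0, 0, 0, 0.063, 0, 0, 0, 0, 0.063, 0]' --force 15

```text
time: 4.05
position: [0.6185, 0.1346, 0.3718]
tool_rot: [0.671, 0.741, 0.0, 0.0]
ft_force: [0.6, 0.1, 0.0]
grip_width: 0.0179
```

```bash
python3 - <<'E'
from h import *; from rig import *
o=get_obs(); print(o["position"],tool(o)[1],o["grip_width"],o["ft_force"],rel(o,[.618,.1332,.208],1.67))
for n in("scene","top"):
    c=camera(n); p=c["pixels"][110:290,170:360]; cv2.imwrite(f"pics/{n}3.png",cv2.resize(p,None,fx=4,fy=3))
E
```

```text
[0.61845619 0.1346382  0.37184595] 1.6698860413564185 0.017851319370903198 [0.64427855 0.13809092 0.00519613] (array([-0.0014, -0.0006, -0.0002]), np.float64(-0.0))
```

View pics/scene3.png

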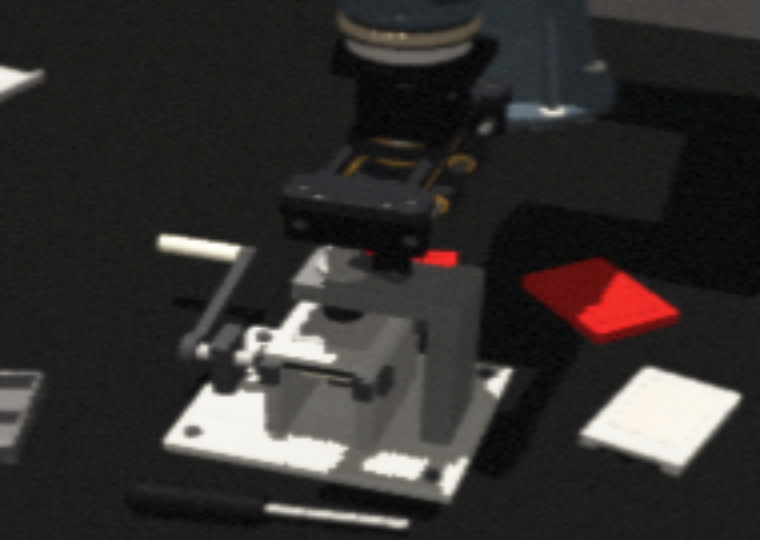

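```bash
cat > crank.py <<'E'
from h import *
import sys
# offsets from commanded angle phi0 -> phi0 - k*d, in tool axes with theta
def plan(phi0,d,n,th=1.669,r=.04):
    tx=np.array([np.cos(th),np.sin(th)]);ty=np.array([np.sin(th),-np.cos(th)])
    out=[]
    for k in range(1,n+1):
        p=r*np.array([np.cos(phi0-k*d)-np.cos(phi0),np.sin(phi0-k*d)-np.sin(phi0)])
        out.append((round(p@tx,4),round(p@ty,4)))
    return out
E
python3 -c "
from crank import *
print(', '.join(f'0, {a}, {b}, 0, 0' for a,b in plan(1.35,.2,12)))"
```

```text
0, -0.0032, 0.0073, 0, 0, 0, -0.0079, 0.0138, 0, 0, 0, -0.0137, 0.0193, 0, 0, 0, -0.0205, 0.0234, 0, 0, 0, -0.028, 0.0262, 0, 0, 0, -0.0359, 0.0274, 0, 0, 0, -0.0439, 0.027, 0, 0, 0, -0.0516, 0.0251, 0, 0, 0, -0.0588, 0.0216, 0, 0, 0, -0.0652, 0.0168, 0, 0, 0, -0.0705, 0.0108, 0, 0, 0, -0.0745, 0.0039, 0, 0
```

Try the first four steps, then check force.

Emit:
servo_tool --steps '[0, -0.0032, 0.0073, 0, 0, 0, -0.0079, 0.0138, 0, 0, 0, -0.0137, 0.0193, 0, 0, 0, -0.0205, 0.0234, 0, 0, 0, -0.0205, 0.0234, 0, 0]'

```text
time: 4.78
position: [0.6439, 0.1152, 0.3717]
tool_rot: [0.671, 0.741, -0.001, -0.0]
ft_force: [-5.0, -2.7, 2.7]
grip_width: 0.0154
```

```bash
python3 - <<'E'
from h import *; from rig import *
o=get_obs(); print(o["position"],tool(o)[1],o["grip_width"],o["ft_force"])
for n in("scene","top"):
    c=camera(n); p=c["pixels"][110:290,170:360]; cv2.imwrite(f"pics/{n}4.png",cv2.resize(p,None,fx=4,fy=3))
from crank import *
print(', '.join(f'0, {a}, {b}, 0, 0' for a,b in plan(.55,.22,11)))
E
```

```text
[0.64389902 0.11521179 0.37165046] 1.669174380232201 0.015359140811512286 [-5.0149459  -2.66491127  2.7476613 ]
0, -0.0083, 0.0029, 0, 0, 0, -0.017, 0.004, 0, 0, 0, -0.0257, 0.0031, 0, 0, 0, -0.0341, 0.0004, 0, 0, 0, -0.0416, -0.0041, 0, 0, 0, -0.048, -0.0101, 0, 0, 0, -0.0529, -0.0174, 0, 0, 0, -0.0561, -0.0256, 0, 0, 0, -0.0574, -0.0343, 0, 0, 0, -0.0568, -0.043, 0, 0, 0, -0.0543, -0.0515, 0, 0
```

View pics/scene4.png

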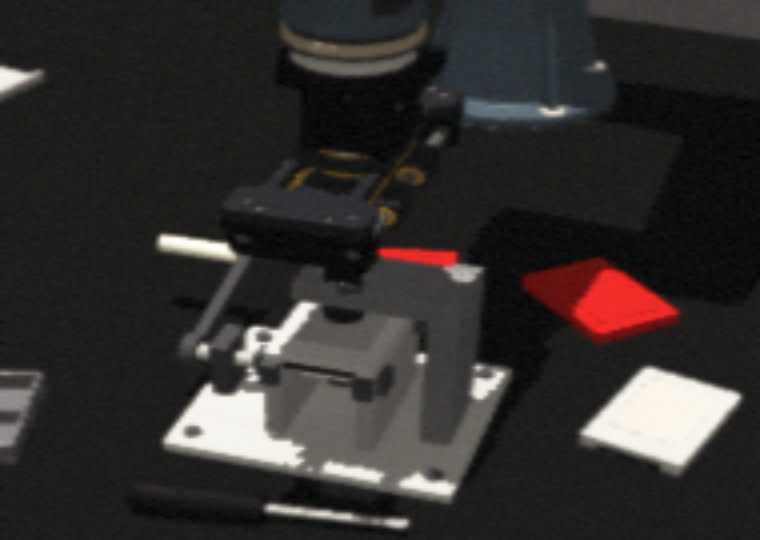

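Emit:
servo_tool --steps '[0, -0.0083, 0.0029, 0, 0, 0, -0.017, 0.004, 0, 0, 0, -0.0257, 0.0031, 0, 0, 0, -0.0341, 0.0004, 0, 0, 0, -0.0416, -0.0041, 0, 0, 0, -0.048, -0.0101, 0, 0, 0, -0.0529, -0.0174, 0, 0, 0, -0.0561, -0.0256, 0, 0]'

```text
time: 5.88
position: [0.6248, 0.059, 0.3718]
tool_rot: [0.672, 0.741, 0.003, 0.0]
ft_force: [1.0, 6.0, -0.3]
grip_width: 0.0156
```

```bash
python3 - <<'E'
from h import *; from rig import *
o=get_obs(); print(o["position"],tool(o)[1],o["grip_width"],o["ft_force"])
for n in("scene","top"):
    c=camera(n); p=c["pixels"][110:290,170:360]; cv2.imwrite(f"pics/{n}5.png",cv2.resize(p,None,fx=4,fy=3))
from crank import *
print(.55-8*.22,', '.join(f'0, {a}, {b}, 0, 0' for a,b in plan(.55-8*.22,.22,11)))
E
```

```text
[0.62482452 0.05897175 0.37177006] 1.6687087072362814 0.01555532208578457 [ 1.00223849  6.02510754 -0.27601543]
-1.21 0, -0.0013, -0.0087, 0, 0, 0, -0.0007, -0.0174, 0, 0, 0, 0.0017, -0.0259, 0, 0, 0, 0.006, -0.0335, 0, 0, 0, 0.0119, -0.0401, 0, 0, 0, 0.019, -0.0452, 0, 0, 0, 0.0271, -0.0487, 0, 0, 0, 0.0357, -0.0503, 0, 0, 0, 0.0445, -0.05, 0, 0, 0, 0.053, -0.0477, 0, 0, 0, 0.0608, -0.0437, 0, 0
```

View pics/scene5.png

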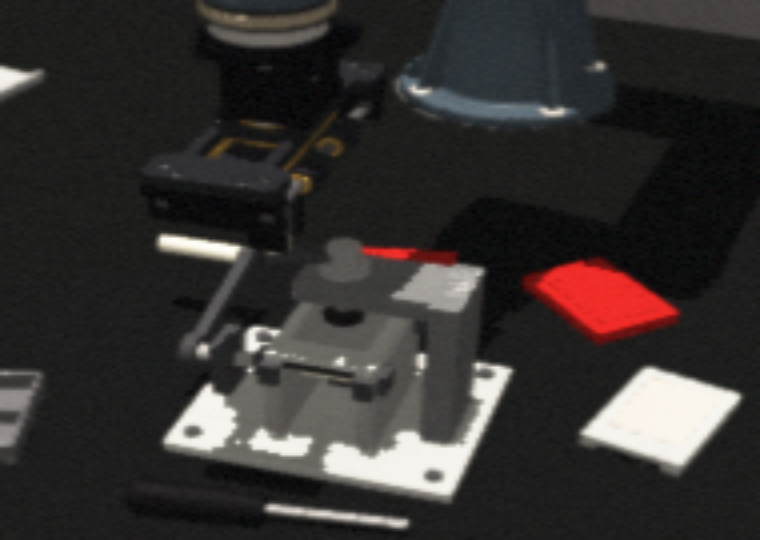

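Emit:
servo_tool --steps '[0, -0.0013, -0.0087, 0, 0, 0, -0.0007, -0.0174, 0, 0, 0, 0.0017, -0.0259, 0, 0, 0, 0.006, -0.0335, 0, 0, 0, 0.0119, -0.0401, 0, 0, 0, 0.019, -0.0452, 0, 0, 0, 0.0271, -0.0487, 0, 0, 0, 0.0357, -0.0503, 0, 0, 0, 0.0445, -0.05, 0, 0, 0, 0.053, -0.0477, 0, 0, 0, 0.0608, -0.0437, 0, 0]'

```text
time: 7.35
position: [0.5737, 0.1155, 0.3717]
tool_rot: [0.671, 0.741, -0.001, -0.001]
ft_force: [-3.7, -2.4, 4.0]
grip_width: 0.0155
```

```bash
python3 - <<'E'
from h import *; from rig import *
o=get_obs(); print(o["position"],tool(o)[1],o["grip_width"],o["ft_force"])
for n in("scene","top"):
    c=camera(n); p=c["pixels"][110:290,170:360]; cv2.imwrite(f"pics/{n}6.png",cv2.resize(p,None,fx=4,fy=3))
from crank import *
a0=-1.21-11*.22
print(a0,', '.join(f'0, {a}, {b}, 0, 0' for a,b in plan(a0,.22,12)))
E
```

```text
[0.57372068 0.11546385 0.37171058] 1.669967886800288 0.0154625992749898 [-3.69612814 -2.4048609   3.98683477]
-3.63 0, 0.0067, 0.0056, 0, 0, 0, 0.0121, 0.0126, 0, 0, 0, 0.0158, 0.0206, 0, 0, 0, 0.0176, 0.0292, 0, 0, 0, 0.0176, 0.0379, 0, 0, 0, 0.0156, 0.0465, 0, 0, 0, 0.0118, 0.0544, 0, 0, 0, 0.0064, 0.0613, 0, 0, 0, -0.0004, 0.0669, 0, 0, 0, -0.0082, 0.0708, 0, 0, 0, -0.0168, 0.0729, 0, 0, 0, -0.0255, 0.0732, 0, 0
```

View pics/scene6.png

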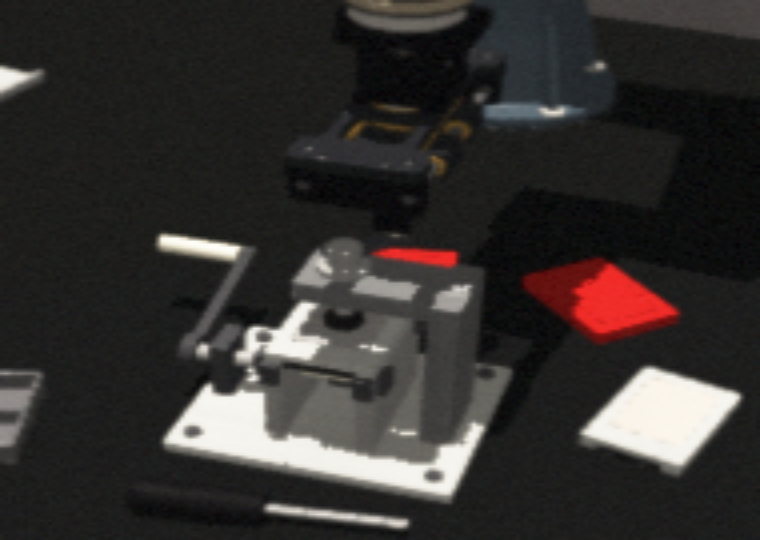

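Emit:
servo_tool --steps '[0, 0.0067, 0.0056, 0, 0, 0, 0.0121, 0.0126, 0, 0, 0, 0.0158, 0.0206, 0, 0, 0, 0.0176, 0.0292, 0, 0, 0, 0.0176, 0.0379, 0, 0, 0, 0.0156, 0.0465, 0, 0, 0, 0.0118, 0.0544, 0, 0, 0, 0.0064, 0.0613, 0, 0, 0, -0.0004, 0.0669, 0, 0, 0, -0.0082, 0.0708, 0, 0, 0, -0.0168, 0.0729, 0, 0, 0, -0.0255, 0.0732, 0, 0]'

```text
time: 8.95
position: [0.6491, 0.0962, 0.3716]
tool_rot: [0.671, 0.741, -0.001, -0.002]
ft_force: [-7.7, 3.5, 6.2]
grip_width: 0.0154
```

```bash
python3 - <<'E'
from h import *; from rig import *
o=get_obs(); print(o["position"],tool(o)[1],o["grip_width"],o["ft_force"])
from crank import *
a0=-3.63-12*.22
print(3.24-a0,', '.join(f'0, {a}, {b}, 0, 0' for a,b in plan(a0,.22,5)))
E
```

```text
[0.64907509 0.09621102 0.37156057] 1.6691717319952095 0.015379292110600316 [-7.67285132  3.54323175  6.227176  ]
9.51 0, -0.0086, -0.0017, 0, 0, 0, -0.0167, -0.0052, 0, 0, 0, -0.0237, -0.0105, 0, 0, 0, -0.0295, -0.0171, 0, 0, 0, -0.0337, -0.0248, 0, 0
```

Emit:
servo_tool --steps '[0, -0.0086, -0.0017, 0, 0, 0, -0.0167, -0.0052, 0, 0, 0, -0.0237, -0.0105, 0, 0, 0, -0.0295, -0.0171, 0, 0, 0, -0.0295, -0.0171, 0, 0, 0.06, -0.0295, -0.0171, 0, 0, 0.06, -0.0295, -0.0171, 0, 0, 0.06, -0.0295, -0.0171, 0, 0, 0.06, -0.0295, -0.0171, -0.03, 0, 0.06, -0.0295, -0.0171, -0.06, 0, 0.06, -0.0295, -0.0171, -0.09, 0, 0.06, -0.0295, -0.0171, -0.09, 0]'

```text
time: 10.45
position: [0.6365, 0.0649, 0.4646]
tool_rot: [0.671, 0.741, 0.002, 0.003]
ft_force: [0.8, -0.4, -0.5]
grip_width: 0.0597
```

```bash
python3 - <<'E'
from h import *; from rig import *
import pickle
o=get_obs(); print(o["position"],tool(o)[1],o["grip_width"],o["ft_force"])
d={}
for n in("scene","top"):
    c=camera(n); d[n]=c;p=c["pixels"][110:290,170:360]; cv2.imwrite(f"pics/{n}7.png",cv2.resize(p,None,fx=4,fy=3))
pickle.dump(d,open("c7.pkl","wb"))
E
```

```text
[0.63647246 0.06491633 0.46463195] 1.6696480520923076 0.05974672772076478 [ 0.79621111 -0.37128918 -0.51666337]
```

View pics/scene7.png

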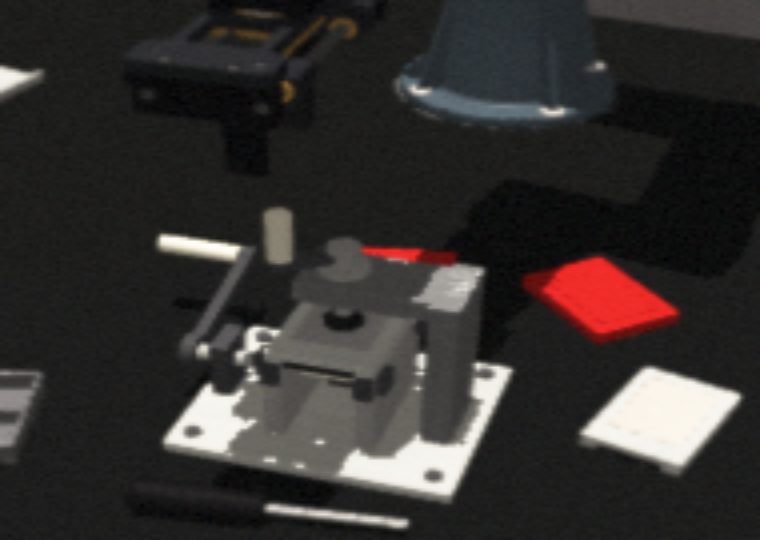

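```bash
python3 - <<'E'
from h import *
import pickle
d=pickle.load(open("c7.pkl","rb")); s=d["scene"]
P=onz(s,239.2,181.5,.224); print(P, np.arctan2(P[1]-.095,P[0]-.6105))
p=s["pixels"][170:260,220:300]; cv2.imwrite("pics/s7c.png",cv2.resize(p,None,fx=8,fy=6.6,interpolation=cv2.INTER_CUBIC))
from rig import get_obs
o=get_obs(); F=np.array([.609,.0932]);
c,s_=np.cos(.1),np.sin(.1); H=F+np.array([[c,-s_],[s_,c]])@[-.107,-.142]; print(H)
print(rel(o,[H[0],H[1],.16],1.67)); print(rel(o,[H[0],H[1],.074],1.67))
E
```

```text
[0.64144508 0.06910874 0.224     ] -0.6967125384300925
[ 0.5167109  -0.05877277]
(array([-0.1114, -0.1304,  0.1373]), np.float64(-0.0))
(array([-0.1114, -0.1303,  0.2233]), np.float64(-0.0))
```

View pics/s7c.png

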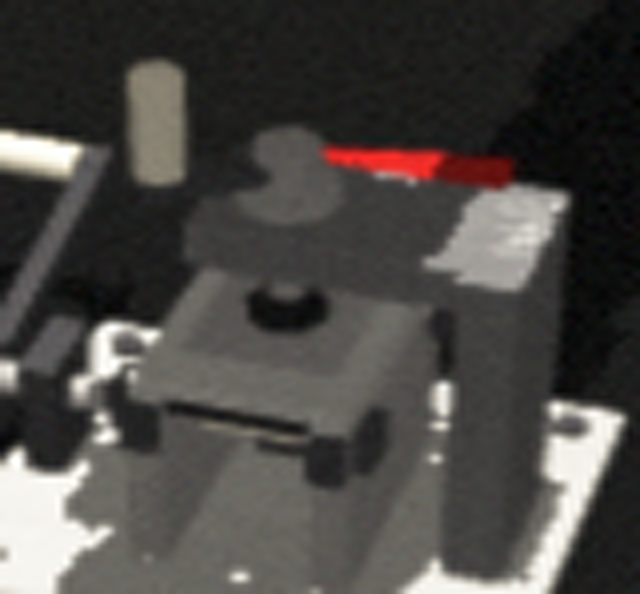

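Emit:
servo_tool --steps '[0.06, -0.05, -0.05, 0, 0, 0.06, -0.09, -0.1, 0.02, 0, 0.06, -0.1114, -0.1304, 0.07, 0, 0.06, -0.1114, -0.1304, 0.12, 0, 0.06, -0.1114, -0.1304, 0.137, 0, 0.06, -0.1114, -0.1304, 0.137, 0, 0.06, -0.1114, -0.1304, 0.137, 0]' --force 30

```text
time: 11.42
position: [0.5172, -0.0586, 0.3248]
tool_rot: [0.671, 0.741, 0.0, 0.0]
ft_force: [0.9, 0.2, 0.3]
grip_width: 0.0597
```

```bash
python3 - <<'E'
from h import *; from rig import *
o=get_obs(); print(o["position"],tool(o)[1],o["grip_width"],o["ft_force"],rel(o,[.5167,-.0588,.074],1.67))
for n in("scene","top"):
    c=camera(n); p=c["pixels"][130:270,190:360]; cv2.imwrite(f"pics/{n}8.png",cv2.resize(p,None,fx=4,fy=4,interpolation=cv2.INTER_CUBIC))
E
```

```text
[ 0.51718139 -0.05858071  0.32481589] 1.670002025168533 0.059748285079553876 [0.89032201 0.21122986 0.32781686] (array([-0.0001, -0.0006,  0.0868]), np.float64(0.0))
```

View pics/scene8.png

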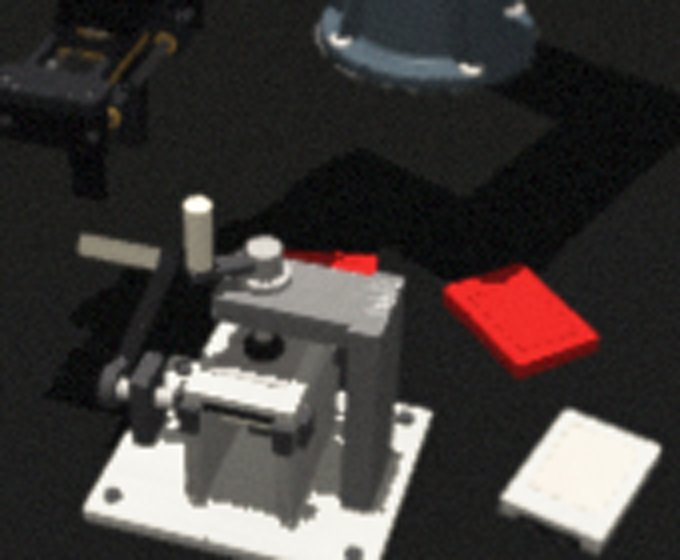

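View pics/top8.png

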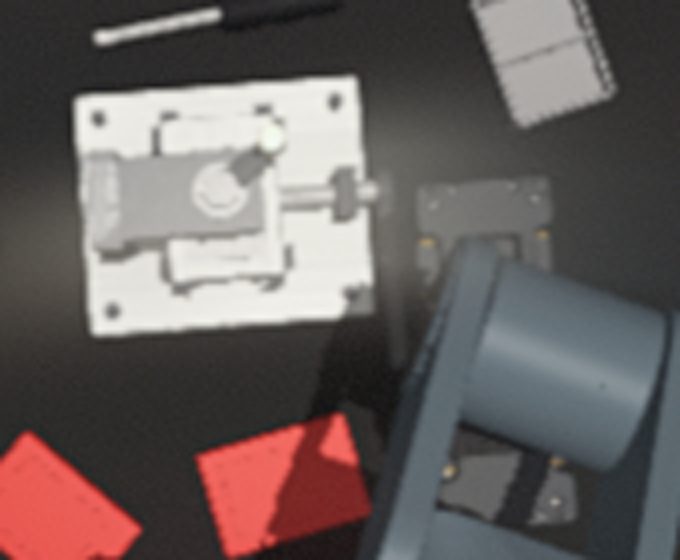

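Emit:
servo_tool --steps '[0.06, 0, 0, 0.03, 0, 0.06, 0, 0, 0.06, 0, 0.06, 0, 0, 0.086, 0, 0.06, 0, 0, 0.086, 0, 0, 0, 0, 0.086, 0, 0, 0, 0, 0.086, 0, 0, 0, 0, 0.086, 0, 0, 0, 0, 0.086, 0, 0, 0, 0, 0.086, 0, 0, 0, 0, 0.086, 0, 0, 0, 0, 0.086, 0]' --force 30

```text
time: 12.9
position: [0.5166, -0.0587, 0.2387]
tool_rot: [0.671, 0.741, -0.0, -0.0]
ft_force: [-1.3, -1.0, 1.6]
grip_width: 0.015
```

```bash
python3 - <<'E'
from h import *; from rig import *
o=get_obs(); print(o["position"],tool(o)[1],o["grip_width"],o["ft_force"],rel(o,[.5167,-.0588,.074],1.67))
for n in("scene",):
    c=camera(n); p=c["pixels"][130:270,190:360]; cv2.imwrite(f"pics/{n}9.png",cv2.resize(p,None,fx=4,fy=4,interpolation=cv2.INTER_CUBIC))
E
```

```text
[ 0.51658576 -0.05865249  0.23867098] 1.6700034427265182 0.014971813857019785 [-1.34263427 -0.97091809  1.60586575] (array([-0.0002,  0.0003,  0.0007]), np.float64(0.0))
```

View pics/scene9.png

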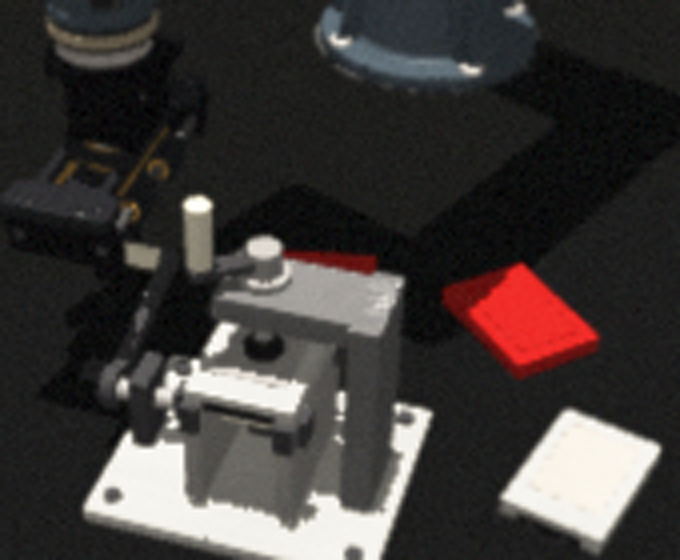

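```bash
python3 -c "
import numpy as np
for k in range(1,12):
    a=.25+.12*k; print(round(.11*(np.cos(.25)-np.cos(a)),4), round(-.11*(np.sin(a)-np.sin(.25)),4))"
```

```text
0.004 -0.0126
0.0095 -0.0246
0.0164 -0.0358
0.0246 -0.0461
0.034 -0.0554
0.0444 -0.0635
0.0557 -0.0703
0.0677 -0.0757
0.0803 -0.0796
0.0933 -0.082
0.1065 -0.0828
```

Emit:
servo_tool --steps '[0, 0, 0.004, -0.0126, 0, 0, 0, 0.0095, -0.0246, 0, 0, 0, 0.0164, -0.0358, 0, 0, 0, 0.0246, -0.0461, 0, 0, 0, 0.034, -0.0554, 0, 0, 0, 0.034, -0.0554, 0]'

```text
time: 13.7
position: [0.5513, -0.0551, 0.2952]
tool_rot: [0.671, 0.741, 0.0, 0.001]
ft_force: [-4.5, -2.2, 0.3]
grip_width: 0.0151
```

```bash
python3 - <<'E'
from h import *; from rig import *
o=get_obs(); print(o["position"],tool(o)[1],o["grip_width"],o["ft_force"])
for n in("scene",):
    c=camera(n); p=c["pixels"][130:270,190:360]; cv2.imwrite(f"pics/{n}10.png",cv2.resize(p,None,fx=4,fy=4,interpolation=cv2.INTER_CUBIC))
E
```

```text
[ 0.55125323 -0.05506401  0.29524345] 1.6704356289883522 0.01506892378408939 [-4.5079042  -2.21264132  0.34460458]
```

View pics/scene10.png

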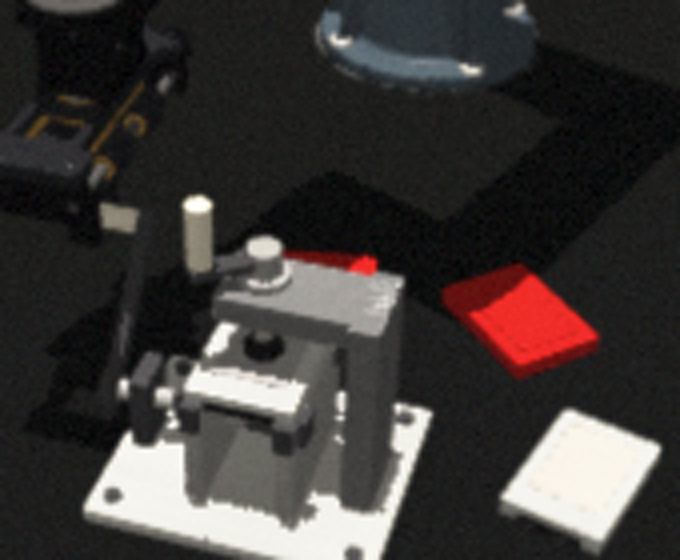

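Lever follows. The remaining six rows are relative to the present pose (subtract 0.034, -0.0554).

Emit:
servo_tool --steps '[0, 0, 0.0104, -0.0081, 0, 0, 0, 0.0217, -0.0149, 0, 0, 0, 0.0337, -0.0203, 0, 0, 0, 0.0463, -0.0242, 0, 0, 0, 0.0593, -0.0266, 0, 0, 0, 0.0725, -0.0274, 0, 0, 0, 0.0725, -0.0274, 0, 0, 0, 0.0725, -0.0274, 0, 0, 0, 0.0725, -0.0274, 0]'

```text
time: 14.88
position: [0.6228, -0.048, 0.3217]
tool_rot: [0.671, 0.741, 0.0, 0.0]
ft_force: [-3.2, -0.2, 2.9]
grip_width: 0.0149
```

```bash
python3 - <<'E'
from h import *; from rig import *
import pickle
o=get_obs(); print(o["position"],tool(o)[1],o["grip_width"],o["ft_force"])
d={}
for n in("scene","top"):
    c=camera(n); d[n]=c; p=c["pixels"][130:270,190:360]; cv2.imwrite(f"pics/{n}11.png",cv2.resize(p,None,fx=4,fy=4,interpolation=cv2.INTER_CUBIC))
pickle.dump(d,open("c11.pkl","wb"))
E
```

```text
[ 0.62282525 -0.0480152   0.32166798] 1.6697171811349303 0.014908259111792894 [-3.16628349 -0.21424032  2.87139718]
```

View pics/scene11.png

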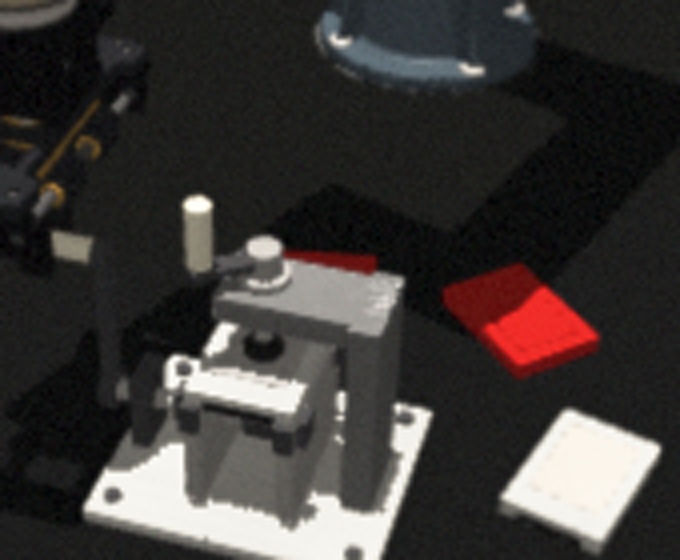

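View pics/top11.png

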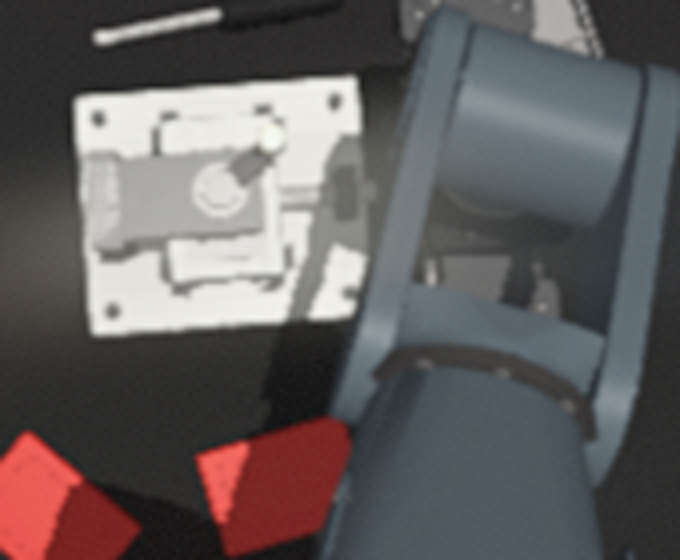

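```bash
python3 - <<'E'
from h import *
import pickle
d=pickle.load(open("c11.pkl","rb")); s=d["scene"]
p=s["pixels"][175:240,195:240]; p=cv2.convertScaleAbs(p,alpha=2.5); cv2.imwrite("pics/s11c.png",cv2.resize(p,None,fx=9,fy=9,interpolation=cv2.INTER_CUBIC))
E
```

```text
(no output)
```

View pics/s11c.png

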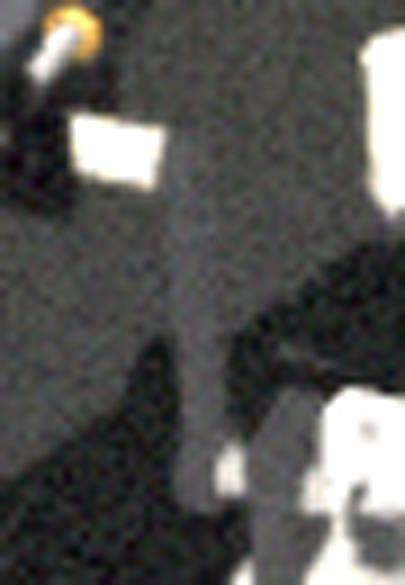

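```bash
python3 - <<'E'
from h import *
import pickle
s=pickle.load(open("c11.pkl","rb"))["scene"]
F=np.array([.609,.0932,0]);ex=np.array([np.cos(.1),np.sin(.1),0]);ey=np.array([-ex[1],ex[0],0])
for p in [(187,155),(200,475)]:
    o,dd=ray(s,(p[0]+.5)/9-.5+195,(p[1]+.5)/9-.5+175)
    t=(-.105-(o-F)@ey)/(dd@ey); P=o+t*dd-F; print(P@ex,P[2])
E
```

```text
-0.005066960122133881 0.1525552514656776
0.0025576560574053116 0.04082662353738109
```

Emit:
servo_tool --steps '[0, 0, 0.003, 0, 0, 0, 0, 0.003, 0, 0, 0, 0, 0.003, 0, 0, 0, 0, 0.003, 0, 0, 0, 0, 0.003, 0, 0]'

```text
time: 15.6
position: [0.6258, -0.0478, 0.3216]
tool_rot: [0.671, 0.741, -0.0, -0.0]
ft_force: [-2.5, -0.3, 4.0]
grip_width: 0.0154
```

```bash
python3 - <<'E'
from h import *; from rig import *
o=get_obs(); print(o["time"],o["position"],o["grip_width"],o["ft_force"],o["joint_velocities"].round(3))
c=camera("scene"); p=c["pixels"][130:270,190:360]; cv2.imwrite("pics/s12.png",cv2.resize(p,None,fx=4,fy=4,interpolation=cv2.INTER_CUBIC))
E
```

```text
15.6 [ 0.62575105 -0.04777385  0.32159213] 0.0153607888220511 [-2.54896872 -0.27512058  4.02880752] [ 0.002  0.     0.     0.002 -0.002 -0.   ]
```

View pics/s12.png

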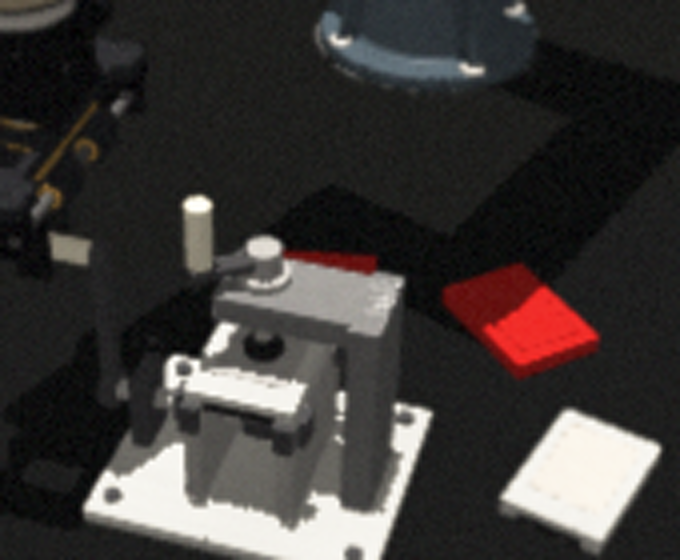

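```bash
python3 -c "
from rig import *
print(hand_in())"
```

```text
the job is handed in; nothing more can be done
None
```

The drive is clamped and the lever is up. I handed the job in at about 15.6 s with the gripper still holding the lever handle; the hand-in reports no verdict.

- **Crank:** I led the knob clockwise to a commanded 10.4 rad. The picture afterwards put it at about 10.2 rad, with the foot on the drive. By the given spring rate that is roughly 8 N, well above the 4 N needed.
- **Lever:** I gripped the handle with 30 N (opening about 15 mm on the 16 mm bar) and swung it up to 1.32 rad.
- **Disagreement:** The camera check read the lever about 0.07 rad short of upright (roughly 1.25 rad), while the tool position said upright. I moved it 3 mm further as a compromise. Both readings lie inside the allowed 1.16–1.48 rad. I did not measure the angle again after that move.
- **Last state:** The arm stood still, with a steady 2.5 N spring pull on the tool. In the last picture the drive was in its nest, and the spare drive and red look-alikes had not visibly moved. The arm stayed well clear of the screwdriver and tray.
- **Not measured:** The pin and foot forces can't be read directly. I inferred them from the crank and lever angles.

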